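# Rotate the tall tins in the stockroom rack

### The job

Restock the lane of tall tins first in, first out: first pull the old tall tin that stands towards the back of its lane forward until it is up against the front stop, then take the new tall tin from the bench and set it down gently close behind the old one in the same lane. Keep both tins upright, do not drop them, and leave the short tins and the bottle where they are.

Things in the scene. Friction and masses are not known exactly. Their poses are not given: they have to be found in the camera images.
- rack: Grey steel two-lane rack fixed to the bench, 240 (x) x 194 mm (y), open on top. Origin: centre of underside, bench height; z up. Tins stand on its board, 12 mm above the origin. Lanes 90 mm wide, centred at y = +48 and -48 mm; walls and 6 mm divider reach z = 30 mm. Front: -x end, facing the robot, with a stop to z = 55 mm, its inner face at x = -116 mm. Back (x = +120 mm) is open.
- old_tin: Tall slim round tin, bare metal with a paper band, 52 mm in diameter and 105 mm tall, 0.15 to 0.3 kg, flat top and bottom. Origin: centre of its underside; z up along its axis. At the start it stands in either lane of the rack, in its rear half. It may be slid or lifted forward; dragged by its top it tends to lean.
- new_tin: Tall slim round tin, bare metal with a paper band, 52 mm in diameter and 105 mm tall, 0.15 to 0.3 kg, flat top and bottom. Origin: centre of its underside; z up along its axis. Same as the old tin, but at the start it stands on the bench beside the rack, on either side.
- lane_short_tin: Short wide round tin, bare metal with a paper band, 56 mm in diameter and 50 mm tall. Origin: centre of its underside; z up along its axis. Bystander: stands in the rack's other lane. Not to be moved.
- bench_short_tin: Short wide round tin, bare metal with a paper band, 56 mm in diameter and 50 mm tall. Origin: centre of its underside; z up along its axis. Bystander: stands on the bench. Not to be moved.
- bottle: White plastic bottle with a grey screw cap: body 56 mm in diameter and 85 mm tall, 119 mm tall with its 26 mm cap. Origin: centre of its underside; z up along its axis. Bystander: stands on the bench. Not to be moved.
Not all that is in view belongs to the job. What is shaped like the old_tin but red or yellow is not meant.

How it is judged:
On the way:
1. the old tall tin stands upright at the front of its lane, within 15 mm of the stop, while the new tin is still out of the rack (x of old_tin in the frame of rack between -0.1 and -0.075 m and y of old_tin in the frame of rack between -0.07 and 0.07 m and z of old_tin in the frame of rack between 0.006 and 0.018 m and angle between old_tin's own z axis and vertical below 0.15 rad and linear speed of old_tin below 0.03 m/s and ((y of old_tin in the frame of rack above 0.02 m and y of lane_short_tin in the frame of rack below -0.02 m) or (y of old_tin in the frame of rack below -0.02 m and y of lane_short_tin in the frame of rack above 0.02 m)) and horizontal distance between new_tin and rack above 0.16 m), for 0.2 s.
At the end, for the whole second after the job is handed in: The old tall tin stands upright on the board of its own lane within 15 mm of the front stop, and the new tall tin stands upright on the board of the same lane behind it, the gap between them at most 25 mm; both at rest and released (x of old_tin in the frame of rack between -0.1 and -0.075 m and y of old_tin in the frame of rack between -0.07 and 0.07 m and z of old_tin in the frame of rack between 0.006 and 0.018 m and angle between each of old_tin, new_tin's own z axis and vertical below 0.15 rad and linear speed of each of old_tin, new_tin below 0.03 m/s and ((y of old_tin in the frame of rack above 0.02 m and y of lane_short_tin in the frame of rack below -0.02 m) or (y of old_tin in the frame of rack below -0.02 m and y of lane_short_tin in the frame of rack above 0.02 m)) and x of new_tin in the frame of rack above -0.055 m and horizontal distance between new_tin and old_tin below 0.077 m and y of new_tin in the frame of rack between -0.07 and 0.07 m and z of new_tin in the frame of rack between 0.006 and 0.018 m and (y of each of old_tin, new_tin in the frame of rack above 0.02 m or y of each of old_tin, new_tin in the frame of rack below -0.02 m)); the robot touches nothing.
It fails at once if the short tin in the rack is shifted by more than 20 mm or tipped (distance of lane_short_tin from where it was at the start of the episode above 0.02 m or angle between lane_short_tin's own z axis and vertical above 0.4 rad).
It fails at once if the short tin on the bench is shifted by more than 20 mm or tipped (distance of bench_short_tin from where it was at the start of the episode above 0.02 m or angle between bench_short_tin's own z axis and vertical above 0.4 rad).
It fails at once if the bottle is shifted by more than 20 mm or tipped (distance of bottle from where it was at the start of the episode above 0.02 m or angle between bottle's own z axis and vertical above 0.4 rad).
It fails at once if a tall tin is tipped by more than 35 degrees (angle between any of old_tin, new_tin's own z axis and vertical above 0.61 rad).
It fails at once if a tall tin is let fall from more than about 20 mm (moving freely, out of the fingers, faster than 0.6 m/s) ((linear speed of old_tin above 0.6 m/s and contact force between old_tin and the fingers below 0.1 N) or (linear speed of new_tin above 0.6 m/s and contact force between new_tin and the fingers below 0.1 N)).
It also fails if it takes over 58 s, if anything falls off the work surface, if the arm or the gripper's body presses on something with over 40 N, if the wrist force passes 120 N, or if a joint passes its speed limit or range.

### The arm

A 6-joint arm with a two-finger parallel gripper is mounted at the origin on the work surface. World frame = base frame: x ahead of the robot, y to its left, z up, the work surface at z = 0. Lengths are in m, angles in rad, forces in N, time in s.
With the tool pointing down it reaches from about 0.35 to 0.85 m from the base axis. Payload 8.1 kg.
Tool frame: the origin (TCP) lies at the centre of the arm's flange, where the gripper is bolted on; the fingertips stand 186 mm ahead of it and the grasp point (between the pads) lies 167 mm ahead of it; z points along the fingers, y is the direction in which the jaws open and shut (so a half turn about z gives the same grasp; the last joint's range is limited). The gripper opens to 93 mm and grips with 3 to 60 N. Pads are 15 mm wide; open, the fingers measure 128 mm over their backs; the gripper's body (75 mm by 188 mm) begins 65 mm behind the grasp point.
Start: joints at [-0.085, 0.13, 1.488, -0, 1.523, -0.085], TCP at [0.6, 0, 0.405] pointing down, gripper open.
Joint ranges: [-2.96, 2.96], [-0.89, 2.26], [0.02, 2.5], [-1.34, 4.48], [0, 2.73], [-2.66, 2.66]. Speed limits (rad/s): [2.39, 2.39, 2.79, 3.14, 3.14, 3.14].

### API

Orientations are given as a rotation vector (axis times angle).
In Python, from plant import robot, viewer, order gives the robot as it stands.
- The arm moves only by the tool apply_moves, never from a script. Its argument "deltas" is a list of rows, each a list of 3 entries, a list of its own where there are three numbers: the finger opening in mm, from 0 to 93, then the shift along the tool's x, y, z in mm, then the turn about the tool's z in rad. In form: [[grip, [dx, dy, dz], yaw], ...]. A call has 1 to 5 rows; each row shifts and turns the commanded pose from where the row before left it, along the tool's axes as they then stand; what a row does not reach is not made up. A row lasts 1/8 s, in which the tool goes at most 62.5 mm and 10.7 degrees, less where a joint would pass 70% of its speed; a pose out of reach is approached as far as the arm can. A call is refused whole if a number of a shift passes 62.5 or a number of a turn 0.188, either way. A call with a gripper value outside its range is refused whole. The fingers move at their own pace and stop on an object; "grip_force" is the grip in N (left out, the last holds). Time passes only in rows, so rows that do not move let the fingers close. It gives the time, the measured TCP pose, the force and the opening at its end, in the units of the state.
- robot.read_state(): the state, without advancing time (a new reading comes with each control period).
- viewer.read_camera(name): name is "scene" or "side" or "wrist"; returns the picture (480x640x3 uint8, blue, green, red); there is no depth.
- viewer.get_calibration(name): a dict with "fx", "fy", "cx", "cy" (pixels), "distortion" ([k1, k2, p1, p2, k3] as OpenCV has them; the pictures are not rectified), "R" (3x3) and "t" (3): a world point X has camera coordinates R X + t. Camera axes: x right, y down, z forward; pixel columns grow to the right and rows downward; lengths in m; the calibration is good to about 2 mm. A picture is of the moment at which its call begins: read the wrist's pose just before it. get_calibration takes no time and is no camera call; for the wrist camera it gives the pose at the moment of the call.
- order.close_job(): hands the job in, once; it reports no verdict.
The state is a dict: "t": time; "q": joint angles; "dq": joint speeds; "joint_torque": joint torques, N m; "tool_pos": TCP position; "orientation": TCP orientation; "force": force on the tool from outside, world axes, zero at the start; "wrist_torque": the same for the moment, N m; "opening": finger opening in m.
Only numpy, scipy, OpenCV 4.12 (cv2) and the standard library are available. Lean on these libraries where they do the work, as an engineer would, in place of code of your own. Each camera call takes 0.05 s, during which the arm holds its last target. There are 200 camera calls.

## Working session

There is one attempt and no reset: what is moved stays moved. The work goes in short steps, Python scripts to look and compute and a tool call to move; the robot and the scene stay as the last step left them, time stands still between calls to the robot, and variables do not carry over. Pictures are saved under pics/ and viewed, about 8 in all and at most 12, crops included, and the job is handed in when it is done.

Besides the shell and the picture viewer there is one more tool, called after ">>>" by a JSON object that holds its "method" and its "body". apply_moves: Moves the arm, as the interface text tells. Its arguments: {"type":"object","properties":{"deltas":{"type":"array"},"grip_force":{"type":"number"}},"required":["deltas"]}

```bash
mkdir -p pics; cat > h.py <<'E'
import numpy as np,cv2
from plant import robot,viewer,order
def ray(c,u,v):
    K=np.array([[c['fx'],0,c['cx']],[0,c['fy'],c['cy']],[0,0,1.]])
    p=cv2.undistortPoints(np.array([[[u,v]]],float),K,np.array(c['distortion'],float))[0,0]
    R=np.array(c['R']);t=np.array(c['t']);return -R.T@t,R.T@np.array([p[0],p[1],1])
def onz(c,u,v,z):
    o,d=ray(c,u,v);return o+d*(z-o[2])/d[2]
def proj(c,P):
    K=np.array([[c['fx'],0,c['cx']],[0,c['fy'],c['cy']],[0,0,1.]])
    return cv2.projectPoints(np.array(P,float).reshape(-1,1,3),cv2.Rodrigues(np.array(c['R'],float))[0],np.array(c['t'],float),K,np.array(c['distortion'],float))[0][:,0]
E
python3 - <<'E'
from h import *
s=robot.read_state();print(s)
for n in('scene','side','wrist'):
    c=viewer.get_calibration(n);print(n,ray(c,320,240));cv2.imwrite(f'pics/{n}0.png',viewer.read_camera(n))
E
```

```text
{'t': 0.0, 'q': array([-8.53753468e-02,  1.31156132e-01,  1.48929817e+00,  1.51999863e-05,
        1.52300871e+00, -8.53923437e-02]), 'dq': array([-4.93219739e-05, -2.32446809e-03,  1.33082300e-03, -1.02129926e-03,
        1.92379286e-03,  2.84396698e-03]), 'joint_torque': array([-1.61290725e-03, -5.59853125e+01, -4.91755986e+01,  7.67333270e-02,
        3.59135563e-02, -2.97389461e-04]), 'tool_pos': array([5.99762938e-01, 6.03387036e-05, 4.03679769e-01]), 'orientation': array([-2.22040458e+00, -2.22044068e+00,  1.87361425e-03]), 'force': array([ 0.65397828,  0.15007221, -0.13330239]), 'wrist_torque': array([0.04178335, 0.01078925, 0.00494571]), 'opening': 0.09279412906076598}
scene (array([1.07894891, 0.24043387, 0.52138207]), array([-0.67756176, -0.33559979, -0.65465386]))
side (array([0.0352367 , 0.68377444, 0.53633063]), array([ 0.54282706, -0.69271571, -0.474872  ]))
wrist (array([0.59969115, 0.0807807 , 0.38419673]), array([-0.00487234, -0.29054729, -0.9568549 ]))
```

View pics/scene0.png

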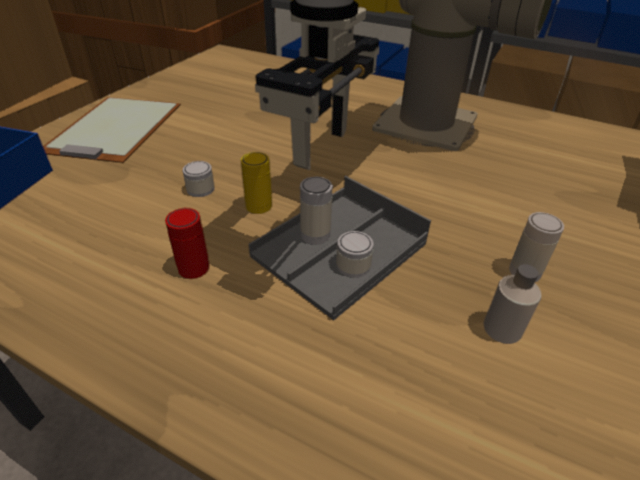

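View pics/side0.png

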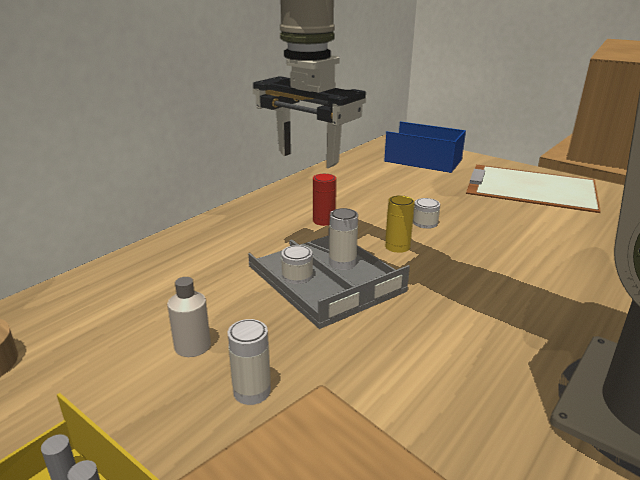

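View pics/wrist0.png

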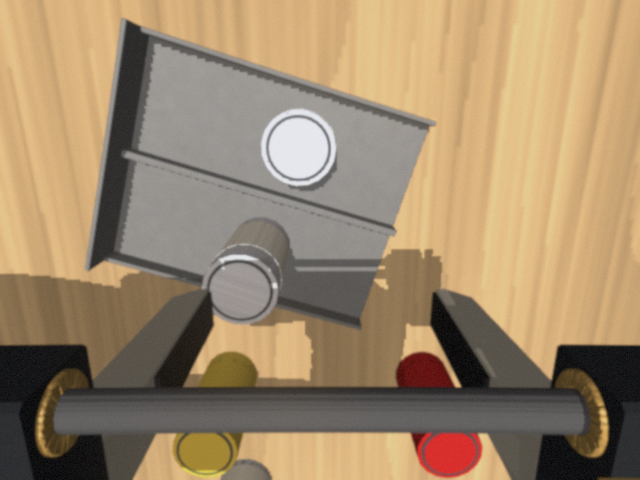

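The wrist view shows the rack (stop at left), with the old tin's top at (241,290) and the short tin at (298,147). Tall-tin look-alikes are yellow at (206,453) and red at (448,452). The new tin is silver, in side at (249,331) and scene at (544,222), beside the bottle at side (184,284).

```bash
python3 - <<'E'
from h import *
W,S,D=[viewer.get_calibration(n) for n in('wrist','scene','side')]
f=lambda n,c,u,v,z:print(n,onz(c,u,v,z).round(4))
f('stopL',W,125,20,.055);f('stopR',W,90,268,.055);f('backL',W,434,123,.03);f('backR',W,360,327,.03);f('divback',W,394,231,.03)
f('old W',W,241,290,.117);f('old S',S,316,186,.117);f('old D',D,344,215,.117)
f('short W',W,298,147,.062);f('short S',S,355,241,.062)
f('new S',S,544,222,.105);f('new D',D,248.5,331,.105)
f('bot S',S,527,271,.119);f('bot D',D,184,284,.119)
f('yel S',S,257,159,.105);f('yel W',W,206,453,.105);f('yel D',D,401,201,.105)
f('red W',W,448,452,.105);f('bst D',D,427,203,.05);f('bst S',S,198,169,.05)
a=cv2.imread('pics/wrist0.png')[0:340,70:450];b=cv2.imread('pics/side0.png')[270:410,140:300];d=cv2.imread('pics/scene0.png')[200:350,480:600]
r=lambda x,h:cv2.resize(x,(int(x.shape[1]*h/x.shape[0]),h),interpolation=3)
cv2.imwrite('pics/c1.png',np.hstack([r(b,400),r(d,400)]))
cv2.imwrite('pics/c2.png',r(a,600))
E
```

```text
stopL [0.4637 0.1391 0.055 ]
stopR [ 0.4105 -0.0433  0.055 ]
backL [0.689  0.0708 0.03  ]
backR [ 0.6349 -0.1107  0.03  ]
divback [ 0.6617 -0.0186  0.03  ]
old W [ 0.5449 -0.0359  0.117 ]
old S [ 0.5467 -0.0326  0.117 ]
old D [ 0.5401 -0.0308  0.117 ]
short W [0.5819 0.0548 0.062 ]
short S [0.5797 0.0539 0.062 ]
new S [0.4497 0.3059 0.105 ]
new D [0.4463 0.3078 0.105 ]
bot S [0.5899 0.2957 0.119 ]
bot D [0.5812 0.3014 0.119 ]
yel S [ 0.5056 -0.1727  0.105 ]
yel W [ 0.5075 -0.1815  0.105 ]
yel D [ 0.5045 -0.1745  0.105 ]
red W [ 0.7001 -0.1801  0.105 ]
bst D [ 0.514 -0.311  0.05 ]
bst S [ 0.5166 -0.3072  0.05  ]
```

View pics/c1.png

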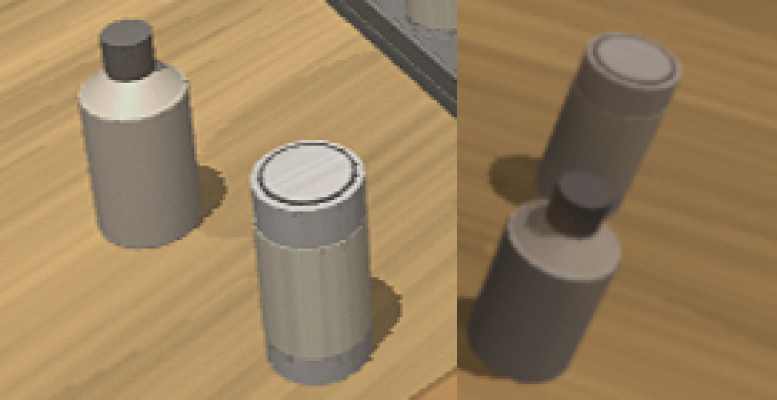

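View pics/c2.png

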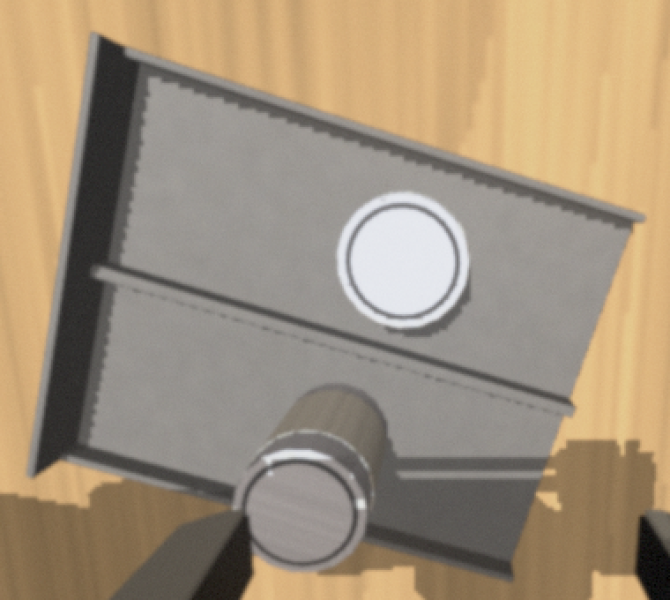

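The crops confirm the new tin is the silver, paper-banded one and the bottle is separate. The rack is yawed by about -0.29 rad with its centre at (0.5495, 0.014). The old tin is at rack (0.010, -0.048). I'll turn the jaws across the lane.

>>> {"method": "apply_moves", "body": {"deltas": [[75,[0,0,0],-0.183],[75,[0,0,0],-0.183],[75,[0,0,0],-0.183],[75,[0,0,0],-0.183],[75,[0,0,0],-0.183]], "grip_force": 20}}

```text
t: 0.78
tool_pos: [0.5999, 0.0, 0.4043]
orientation: [-1.002, -2.977, 0.0]
force: [0.0, -0.4, -0.4]
opening: 0.075
```

>>> {"method": "apply_moves", "body": {"deltas": [[75,[0,0,0],-0.183],[75,[0,0,0],-0.183],[75,[22,-24,20],0],[75,[22,-24,20],0],[75,[0,0,0],0]]}}

```text
t: 1.4
tool_pos: [0.5421, -0.034, 0.3619]
orientation: [-0.455, -3.103, 0.0]
force: [0.9, -0.0, 0.8]
opening: 0.0751
```

```bash
cat >> h.py <<'E'
def go(x,y,z):
    s=robot.read_state();R=cv2.Rodrigues(s['orientation'])[0];d=np.array([x,y,z])-s['tool_pos']
    print('t',s['t'],'pos',s['tool_pos'].round(4),'y axis',R[:,1].round(3),'z',R[:,2].round(3),'F',s['force'].round(1),'op',round(s['opening'],4));print('tool delta mm',(R.T@d*1000).round(1))
E
python3 - <<'E'
from h import *
go(.544,-.034,.251)
cv2.imwrite('pics/w1.png',viewer.read_camera('wrist'))
c=viewer.get_calibration('wrist');print(proj(c,[[.544,-.034,.117],[.544,-.034,.012]]))
E
```

```text
t 1.4 pos [ 0.5421 -0.034   0.3619] y axis [ 0.287  0.958 -0.001] z [-0.005  0.001 -1.   ] F [ 0.9 -0.   0.8] op 0.0751
tool delta mm [ -2.4   0.7 110.9]
[[321.38561746 262.08171192]
 [321.47598993 217.75133512]]
```

View pics/w1.png

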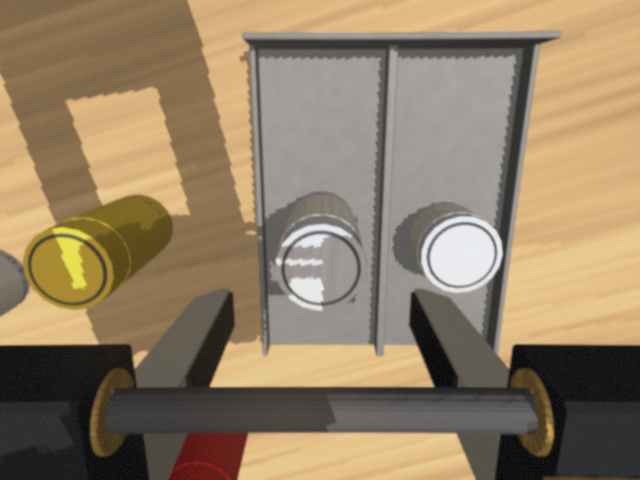

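The old tin's top is at (321,267), about 3 mm further back than predicted (321,262), and the jaws straddle it. I'll correct for that, descend and grip.

>>> {"method": "apply_moves", "body": {"deltas": [[75,[-5,0,27],0],[75,[0,0,27],0],[75,[0,0,26],0],[75,[0,0,26],0],[75,[0,0,0],0]]}}

```text
t: 2.08
tool_pos: [0.549, -0.0343, 0.2574]
orientation: [-0.453, -3.106, -0.0]
force: [0.0, 0.1, -0.1]
opening: 0.075
```

>>> {"method": "apply_moves", "body": {"deltas": [[40,[0,0,0],0],[40,[0,0,0],0],[40,[0,0,0],0],[40,[0,0,0],0],[40,[0,0,-3],0]]}}

```text
t: 2.7
tool_pos: [0.5487, -0.0348, 0.2616]
orientation: [-0.454, -3.108, -0.0]
force: [0.4, -0.0, -3.0]
opening: 0.0522
```

```bash
python3 - <<'E'
from h import *
go(.5495-.086*.958-.048*.2857,.014+.086*.2857-.048*.958,.256)
E
```

```text
t 2.7 pos [ 0.5487 -0.0348  0.2616] y axis [0.286 0.958 0.   ] z [-0.001  0.    -1.   ] F [ 0.4 -0.  -3. ] op 0.0522
tool delta mm [99.1 -1.   5.6]
```

>>> {"method": "apply_moves", "body": {"deltas": [[40,[20,0,0],0],[40,[22,0,0],0],[40,[22,0,0],0],[40,[18,0,0],0],[40,[9,0,0],0]]}}

```text
t: 3.32
tool_pos: [0.4606, -0.0085, 0.2611]
orientation: [-0.453, -3.107, -0.0]
force: [0.0, 0.1, -2.4]
opening: 0.0521
```

>>> {"method": "apply_moves", "body": {"deltas": [[40,[5,0,0],0],[40,[0,0,0],0]]}}

```text
t: 3.58
tool_pos: [0.457, -0.0074, 0.2618]
orientation: [0.453, 3.109, 0.0]
force: [-0.3, 0.5, -3.2]
opening: 0.0517
```

```bash
python3 - <<'E'
from h import *
go(.5495-.086*.958-.048*.2857,.014+.086*.2857-.048*.958,.2574)
a=[viewer.read_camera(n) for n in('side','wrist')]
b=cv2.resize(a[0][180:340,240:420],None,fx=2.2,fy=2.2,interpolation=3);w=cv2.resize(a[1],(400,300))
o=np.zeros((360,800,3),np.uint8);o[:352,:396]=b;o[:300,400:]=w
cv2.imwrite('pics/m1.png',o)
E
```

```text
t 3.575 pos [ 0.457  -0.0074  0.2618] y axis [0.286 0.958 0.   ] z [ 0.  0. -1.] F [-0.3  0.5 -3.2] op 0.0517
tool delta mm [ 3.4 -1.   4.4]
```

View pics/m1.png

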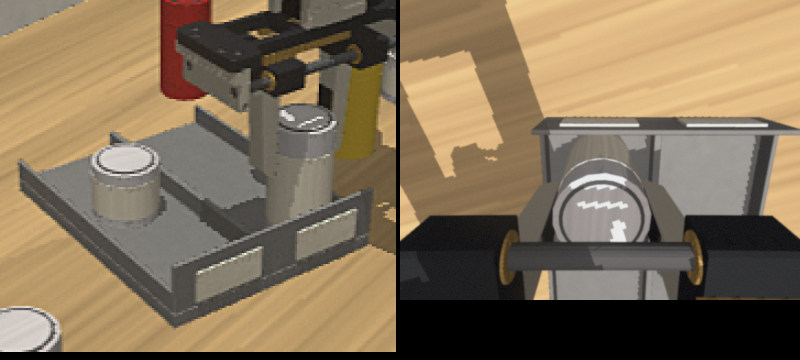

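The tin is upright just behind the stop. I'll nudge it forward by small steps, watching the force for contact.

>>> {"method": "apply_moves", "body": {"deltas": [[40,[3,0,0],0],[40,[0,0,0],0]]}}

```text
t: 3.92
tool_pos: [0.454, -0.0065, 0.2616]
orientation: [-0.454, -3.108, -0.0]
force: [-0.2, 0.1, -3.5]
opening: 0.0518
```

>>> {"method": "apply_moves", "body": {"deltas": [[40,[2,0,0],0],[40,[0,0,0],0]]}}

```text
t: 4.18
tool_pos: [0.4525, -0.0062, 0.2621]
orientation: [0.453, 3.107, -0.001]
force: [1.9, -3.0, -3.0]
opening: 0.0517
```

>>> {"method": "apply_moves", "body": {"deltas": [[40,[2,0,0],0],[40,[0,0,0],0]]}}

```text
t: 4.42
tool_pos: [0.4509, -0.0058, 0.2626]
orientation: [0.453, 3.106, -0.001]
force: [3.8, -3.9, -2.4]
opening: 0.052
```

Contact with the stop is felt. I'll back off 1 mm, lower and release.

>>> {"method": "apply_moves", "body": {"deltas": [[40,[-1,0,1],0],[40,[0,0,1],0],[40,[0,0,1],0],[40,[0,0,0],0]]}}

```text
t: 4.92
tool_pos: [0.4519, -0.0058, 0.2603]
orientation: [0.453, 3.107, -0.0]
force: [0.9, -1.0, 9.1]
opening: 0.052
```

>>> {"method": "apply_moves", "body": {"deltas": [[40,[0,0,1],0],[40,[0,0,0],0]]}}

```text
t: 5.18
tool_pos: [0.4523, -0.0059, 0.26]
orientation: [0.453, 3.105, -0.001]
force: [0.5, -3.4, 13.4]
opening: 0.0518
```

>>> {"method": "apply_moves", "body": {"deltas": [[54,[0,0,0],0],[58,[0,0,0],0],[70,[0,0,0],0],[70,[0,0,0],0]]}}

```text
t: 5.68
tool_pos: [0.4509, -0.0056, 0.2574]
orientation: [-0.453, -3.108, -0.0]
force: [0.1, 1.0, -0.2]
opening: 0.0694
```

>>> {"method": "apply_moves", "body": {"deltas": [[70,[0,0,-20],0],[70,[0,0,-40],0],[70,[0,0,-50],0],[70,[0,0,0],0]]}}

```text
t: 6.18
tool_pos: [0.4525, -0.0058, 0.3724]
orientation: [0.452, 3.101, 0.0]
force: [0.0, -0.6, -0.0]
opening: 0.0696
```

```bash
python3 - <<'E'
from h import *
go(.448,.307,.38)
a=[viewer.read_camera(n) for n in('side','wrist')]
c=viewer.get_calibration('wrist');d=viewer.get_calibration('side')
for x in(-.075,-.09,-.1):
  P=[.5495+x*.958-.048*.2857,.014-x*.2857-.048*.958,.117];print(x,proj(c,[P]),proj(d,[P]))
b=cv2.resize(a[0][180:340,240:420],None,fx=2.2,fy=2.2,interpolation=3);w=cv2.resize(a[1],(400,300))
o=np.zeros((360,800,3),np.uint8);o[:352,:396]=b;o[:300,400:]=w
cv2.imwrite('pics/m2.png',o)
E
```

```text
t 6.175 pos [ 0.4525 -0.0058  0.3724] y axis [0.286 0.958 0.001] z [ 0.008 -0.001 -1.   ] F [ 0.  -0.6 -0. ] op 0.0696
tool delta mm [ 93.6 298.5  -7.9]
-0.075 [[319.75852762 279.38546535]] [[372.94932728 231.08430975]]
-0.09 [[319.74907443 255.02033031]] [[378.66421349 234.44199128]]
-0.1 [[319.74238186 238.29498286]] [[382.55120866 236.72564625]]
```

View pics/m2.png

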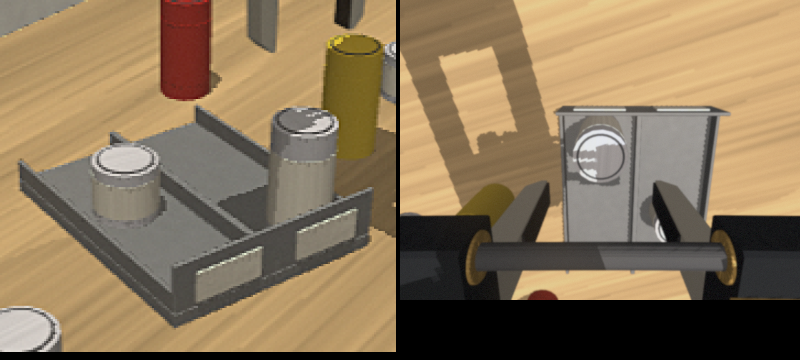

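The old tin stands at the stop: its wrist top at (320,254) matches rack x = -0.09. Next is the new tin.

>>> {"method": "apply_moves", "body": {"deltas": [[75,[12,38,0],0],[75,[16,50,0],0],[75,[16,50,0],0],[75,[16,50,0],0],[75,[16,50,0],0]]}}

```text
t: 6.9
tool_pos: [0.4455, 0.2456, 0.3655]
orientation: [-0.453, -3.106, 0.003]
force: [1.1, -1.2, -1.1]
opening: 0.0755
```

>>> {"method": "apply_moves", "body": {"deltas": [[75,[10,35,0],0],[75,[7,20,0],0],[75,[0,0,0],0],[75,[0,0,0],0]]}}

```text
t: 7.4
tool_pos: [0.4459, 0.3007, 0.3671]
orientation: [-0.454, -3.108, 0.002]
force: [0.3, -0.5, -0.2]
opening: 0.0752
```

```bash
python3 - <<'E'
from h import *
go(.448,.307,.244)
c=viewer.get_calibration('wrist')
cv2.imwrite('pics/w3.png',viewer.read_camera('wrist'))
print(proj(c,[[.448,.307,.105]]))
E
```

```text
t 7.4 pos [0.4459 0.3007 0.3671] y axis [ 0.286  0.958 -0.001] z [-0.001 -0.001 -1.   ] F [ 0.3 -0.5 -0.2] op 0.0752
tool delta mm [ -0.3   6.8 123.1]
[[333.36922271 252.27812071]]
```

View pics/w3.png

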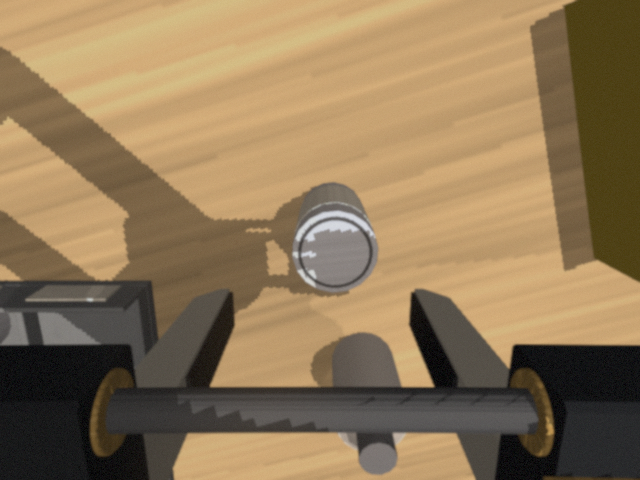

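The new tin's top is at (336,252) against a predicted (333,252), about 2 mm to the side. The bottle is well clear behind it.

>>> {"method": "apply_moves", "body": {"deltas": [[75,[0,8,30],0],[75,[0,0,35],0],[75,[0,0,33],0],[75,[0,0,25],0],[75,[0,0,0],0]]}}

```text
t: 8.07
tool_pos: [0.4473, 0.3077, 0.2426]
orientation: [-0.455, -3.105, 0.005]
force: [0.3, 0.1, 1.1]
opening: 0.0754
```

>>> {"method": "apply_moves", "body": {"deltas": [[40,[0,0,0],0],[40,[0,0,0],0],[40,[0,0,0],0],[40,[0,0,0],0],[40,[0,0,-10],0]]}}

```text
t: 8.7
tool_pos: [0.4476, 0.3092, 0.2542]
orientation: [-0.453, -3.107, 0.002]
force: [-0.8, 0.1, -2.6]
opening: 0.052
```

>>> {"method": "apply_moves", "body": {"deltas": [[40,[0,0,-30],0],[40,[0,0,-40],0],[40,[0,0,-40],0],[40,[0,0,-20],0],[40,[0,0,0],0]]}}

```text
t: 9.32
tool_pos: [0.4484, 0.3096, 0.3861]
orientation: [0.453, 3.107, 0.003]
force: [0.0, 0.1, -2.1]
opening: 0.0521
```

```bash
python3 - <<'E'
from h import *
x=-.019
go(.5495+x*.958-.048*.2857,.014-x*.2857-.048*.958,.38)
E
```

```text
t 9.325 pos [0.4484 0.3096 0.3861] y axis [0.286 0.958 0.002] z [ 0.002  0.001 -1.   ] F [ 0.   0.1 -2.1] op 0.0521
tool delta mm [-162.4 -302.4    5.8]
```

Tin in hand (opening 52 mm). I'll carry it over the lane to rack x = -0.025.

>>> {"method": "apply_moves", "body": {"deltas": [[40,[-15,-30,0],0],[40,[-25,-48,0],0],[40,[-25,-48,0],0],[40,[-25,-48,0],0],[40,[-25,-48,0],0]]}}

```text
t: 9.95
tool_pos: [0.4943, 0.0621, 0.3821]
orientation: [-0.453, -3.105, 0.001]
force: [0.9, -0.1, -2.9]
opening: 0.0517
```

>>> {"method": "apply_moves", "body": {"deltas": [[40,[-22,-42,0],0],[40,[-14,-26,0],0],[40,[-5,-12,0],0],[40,[0,0,0],0],[40,[0,0,0],0]]}}

```text
t: 10.58
tool_pos: [0.511, -0.0236, 0.3841]
orientation: [-0.452, -3.108, -0.001]
force: [0.2, -0.2, -3.4]
opening: 0.0516
```

```bash
python3 - <<'E'
from h import *
x=-.025
go(.5495+x*.958-.048*.2857,.014-x*.2857-.048*.958,.2546)
c=viewer.get_calibration('wrist');a=[viewer.read_camera(n) for n in('side','wrist')]
b=cv2.resize(a[0][180:340,240:420],None,fx=2.2,fy=2.2,interpolation=3);w=cv2.resize(a[1],(400,300))
o=np.zeros((360,800,3),np.uint8);o[:352,:396]=b;o[:300,400:]=w
cv2.imwrite('pics/m4.png',o)
E
```

```text
t 10.575 pos [ 0.511  -0.0236  0.3841] y axis [0.285 0.959 0.   ] z [-0.001  0.001 -1.   ] F [ 0.2 -0.2 -3.4] op 0.0516
tool delta mm [ -1.3  -1.  129.5]
```

View pics/m4.png

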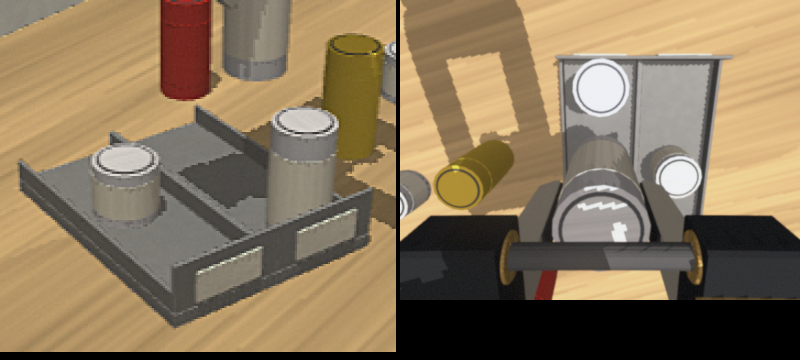

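The tin is held upright above the lane behind the old tin. Lowering.

>>> {"method": "apply_moves", "body": {"deltas": [[40,[-1,0,25],0],[40,[0,0,35],0],[40,[0,0,33],0],[40,[0,0,20],0],[40,[0,0,6],0]]}}

```text
t: 11.3
tool_pos: [0.5115, -0.024, 0.2643]
orientation: [-0.451, -3.106, -0.0]
force: [-1.2, 0.7, -2.2]
opening: 0.052
```

>>> {"method": "apply_moves", "body": {"deltas": [[40,[0,0,3],0],[40,[0,0,1],0],[40,[0,0,1],0],[40,[0,0,0],0]]}}

```text
t: 11.8
tool_pos: [0.5124, -0.025, 0.2612]
orientation: [0.454, 3.108, -0.0]
force: [-0.3, -0.1, -2.3]
opening: 0.052
```

>>> {"method": "apply_moves", "body": {"deltas": [[40,[0,0,2],0],[40,[0,0,1],0],[40,[0,0,0],0]]}}

```text
t: 12.18
tool_pos: [0.5123, -0.025, 0.2582]
orientation: [0.454, 3.108, -0.0]
force: [-2.2, 0.2, 3.5]
opening: 0.0515
```

>>> {"method": "apply_moves", "body": {"deltas": [[40,[0,0,1],0],[40,[0,0,1],0],[40,[0,0,0],0]]}}

```text
t: 12.55
tool_pos: [0.5128, -0.0252, 0.2581]
orientation: [0.453, 3.107, -0.001]
force: [-8.0, -0.6, 18.6]
opening: 0.0519
```

>>> {"method": "apply_moves", "body": {"deltas": [[40,[0,0,-1],0],[40,[0,0,-0.5],0],[54,[0,0,0],0],[58,[0,0,0],0],[70,[0,0,0],0]]}}

```text
t: 13.18
tool_pos: [0.5122, -0.0249, 0.257]
orientation: [-0.454, -3.108, -0.0]
force: [-0.7, 0.5, 0.6]
opening: 0.064
```

>>> {"method": "apply_moves", "body": {"deltas": [[70,[0,0,0],0],[70,[0,0,-15],0],[70,[0,0,-40],0],[70,[0,0,-60],0],[70,[0,0,-60],0]]}}

```text
t: 13.8
tool_pos: [0.5118, -0.0249, 0.4351]
orientation: [0.454, 3.108, -0.0]
force: [0.3, -0.5, 0.4]
opening: 0.0702
```

>>> {"method": "apply_moves", "body": {"deltas": [[70,[50,0,0],0],[70,[50,0,0],0],[70,[0,0,0],0]]}}

```text
t: 14.18
tool_pos: [0.4141, 0.0044, 0.4335]
orientation: [0.452, 3.107, 0.0]
force: [1.3, 0.7, 0.1]
opening: 0.0703
```

```bash
python3 - <<'E'
from h import *
go(.5,0,.3)
cs=[viewer.get_calibration(n) for n in('side','wrist')];a=[viewer.read_camera(n) for n in('side','wrist')]
for x in(-.09,-.025):
  P=[.5495+x*.958-.048*.2857,.014-x*.2857-.048*.958,.117];print(x,(proj(cs[0],[P])-[240,180])*2.2,proj(cs[1],[P])/1.6+[400,0])
b=cv2.resize(a[0][180:340,240:420],None,fx=2.2,fy=2.2,interpolation=3);w=cv2.resize(a[1],(400,300))
o=np.zeros((360,800,3),np.uint8);o[:352,:396]=b;o[:300,400:]=w
cv2.imwrite('pics/m5.png',o)
E
```

```text
t 14.175 pos [0.4141 0.0044 0.4335] y axis [0.285 0.959 0.001] z [ 0.002 -0.    -1.   ] F [1.3 0.7 0.1] op 0.0703
tool delta mm [-83.4  20.2 133.7]
-0.09 [[305.06126968 119.77238083]] [[600.77231035 171.84149104]]
-0.025 [[252.65603018  88.98053457]] [[600.69313668 219.9302675 ]]
```

View pics/m5.png

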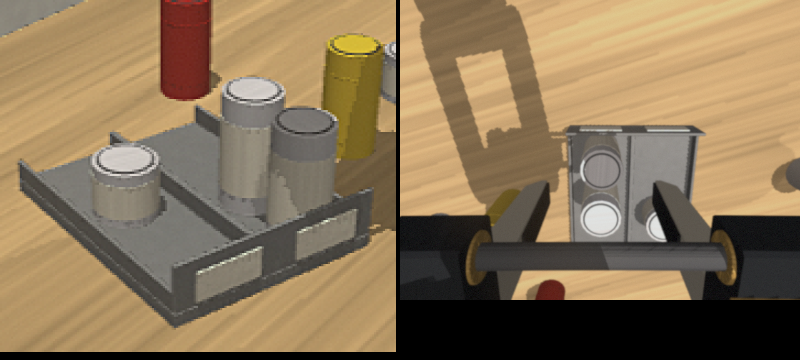

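Both tins stand upright. In the wrist half, old is at (600,170) and new at (600,218). In the side half, they are at (305,120) and (253,89), matching rack x = -0.09 and -0.025. Spacing is about 65 mm.

```bash
python3 -c "
from plant import order
print(order.close_job())"
```

```text
the job is handed in; nothing more can be done
None
```

The lane is restocked and the job is handed in, at about 14 s on the robot's clock. No verdict was reported.

- **Old tin:** I gripped it across the lane, lifted it about 3 mm and carried it forward until I felt the stop, then backed off 1 mm and set it down. It now stands at rack x ≈ -0.09.
- **New tin:** I took it from the bench on the +y side and lowered it behind the old one to rack x ≈ -0.025. The tins' centres are about 65 mm apart, a gap of about 13 mm.

**Last checks:** the side and wrist pictures agree with these positions to about 2–3 mm. Both tins are upright and the gripper is clear of everything. The short tin in the rack looks unmoved. I did not re-measure the bench short tin and the bottle at the end, but the arm stayed well clear of both.

**What did not match:** both tins touched the board 1.5–3 mm (tool reading) higher than I had calculated. They briefly pressed down with about 13 N (old) and 19 N (new) before I released them, the new one after easing up about 1.5 mm. A sideways force of about 3–4 N also appeared when the old tin touched the stop, and I did not find the cause.

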